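# Park the screwdriver in the tip-up tool cup

### The job

Put the screwdriver away: slide it blade first well down into the metal tool cup while the cup is still tipped over, then gently swing the cup (it has a push bar on either side) all the way upright against its stop, so that the screwdriver stands in it handle up. Leave the two metal links and the can where they are.

Things in the scene. Friction and masses are not known exactly. Their poses are not given: they have to be found in the camera images.
- driver: the loose screwdriver, lying on the bench: square handle 28 x 28 x 100 mm with rounded edges, black with orange bands; round steel blade 8 mm thick, 115 mm long; about 0.12 kg. Origin on its long axis at mid-handle, 14 mm over the bench as it lies; x axis runs along it towards the blade tip (tip at +165 mm, blade starts at +50 mm, butt at -50 mm)
- driver_tip (a point): the end of the screwdriver's blade, on its axis
- stand: fixed stand of the tip-up cup: dark steel base plate 150 x 100 x 10 mm and two blue cheeks (outer faces 82 mm apart, 100 mm tall) that carry the cup's hinge. Origin on the bench below the hinge, z up. The hinge axis is parallel to the stand's y axis, 75 mm above the origin. The cup starts tipped over towards the stand's -x and swings up towards +x
- cup (a joint): angle of the cup's hinge, rad: 0 = tipped over as far as it goes (cup axis 65 degrees from vertical, mouth towards the stand's -x), 1.134 = upright, against its stop. The hinge is stiff enough for the cup to stay where it is left
- cup_floor (a point): centre of the inner floor of the aluminium cup, on the cup's axis, 15 mm beyond the hinge axis seen from the mouth; its z axis points along the cup's axis out of the mouth. The cup is 50 mm across outside, 42 mm inside, 105 mm deep inside
- cup_mouth (a point): centre of the cup's mouth, on its axis, 90 mm from the hinge axis; z axis as for the floor
- bar_left (a point): push point on the round steel bar, 12 mm thick, that sticks out of the cup's side towards the stand's +y, parallel to the hinge, 78 mm from the hinge axis and 12 mm below the mouth. It runs from 25 to 106 mm off the cup's axis and ends in a red ball 18 mm across. This point is on the bar's centre line, 85 mm off the cup's axis
- bar_right (a point): the same point on the like bar on the other side (towards the stand's -y)
- link_a: loose aluminium link, two round bosses 40 mm across, 34 mm tall, 84 mm apart, joined by a web; 124 mm long along its x axis; origin under its middle. Not to be disturbed
- link_b: a second link like it. Not to be disturbed
- can: loose can with a yellow label, 66 mm across, 110 mm tall, origin under its middle. Not to be disturbed
Not all that is in view belongs to the job. Several things have the shape of the driver; the one meant has the colours described above.

How it is judged (in metres and radians):
On the way, in this order (a step that is already met when the one before it is completed fails the run):
1. the screwdriver's blade is well down in the cup (tip within 85 mm of the floor along the cup's axis, and inside the cup) while the cup is still tipped over (joint below 0.6 rad) (z of driver_tip in the frame of cup_floor between -0.01 and 0.085 m and distance between driver_tip and cup_floor below 0.089 m and value of joint cup below 0.6 rad), for 0.2 s.
2. the cup has been swung upright (joint above 1.06 rad) (value of joint cup above 1.06 rad), for 0.2 s.
At the end, for the whole second after the job is handed in: The cup is upright against its stop (joint above 1.06 of 1.134 rad) and still; the screwdriver stands in it, blade down and handle up, its tip on the cup's floor (within 35 mm of the floor's centre), its axis within about 22 degrees of vertical, at rest (value of joint cup above 1.06 rad and velocity of joint cup between -0.05 and 0.05 rad/s and distance between driver_tip and cup_floor below 0.035 m and angle between driver's own x axis and vertical above 2.75 rad and linear speed of driver below 0.03 m/s); the robot touches nothing.
It fails at once if the cup is swung violently (over 3 rad/s) (velocity of joint cup above 3 rad/s).
It fails at once if a link or the can is moved by more than 30 mm (distance of any of link_a, link_b, can from where it was at the start of the episode above 0.03 m).
It also fails if it takes over 54 s, if anything falls off the work surface, if the arm or the gripper's body presses on something with over 40 N, if the wrist force passes 120 N, or if a joint passes its speed limit or range.

### The arm

A 6-joint arm with a two-finger parallel gripper is mounted at the origin on the work surface. World frame = base frame: x ahead of the robot, y to its left, z up, the work surface at z = 0. Lengths are in m, angles in degrees, forces in N, time in s.
With the tool pointing down it reaches from about 0.3 to 0.85 m from the base axis. Payload 4.2 kg.
Tool frame: the origin (TCP) lies midway between the tips of the shut fingers; the grasp point (between the pads) lies 19 mm behind it; z points along the fingers, y is the line along which they close (so a half turn about z gives the same grasp; the last joint's range is limited). The gripper opens to 91 mm and grips with 3 to 60 N. Pads are 32 mm wide; open, the fingers measure 118 mm over their backs; the gripper's body (76 mm by 178 mm) begins 60 mm behind the grasp point.
Start: joints at [-67.151, 18.312, 89.639, -0, 72.044, -1.146], TCP at [0.234, -0.525, 0.214] pointing down, gripper open.
Joint ranges: [-177.97, 177.97], [-48.28, 115.42], [12.27, 149.76], [-77.06, 257.06], [2.81, 150.46], [-146.56, 146.56]. Speed limits (degrees/s): [147.25, 147.25, 180, 180, 180, 180].

### API

Orientations are given as [roll, pitch, yaw] about the fixed x, y, z axes, in that order (R = Rz(yaw) Ry(pitch) Rx(roll)).
In Python, from cell import arm gives the robot as it stands. The module is installed in compiled form; this text tells all that it offers.
- The arm moves only by the shell command python3 -m creep 'ROWS' [FORCE]. ROWS is JSON, one flat list of numbers, 7 for each row, row after row: the shift along the tool's x, y, z in mm, then the turn, a rotation vector about the tool's x, y, z in degrees, then the opening, from 0 (shut) to 1 (fully open). In form: [dx, dy, dz, ax, ay, az, gripper, dx, dy, dz, ax, ay, az, gripper, ...]. A call has 1 to 10 rows; each row is the pose to reach, as a shift and turn from the pose commanded when the call began, along the tool's axes at that moment; what a row does not reach only later rows make up. A row lasts 1/10 s, in which the tool goes at most 50 mm and 8.59 degrees, less where a joint would pass 70% of its speed; a pose out of reach is approached as far as the arm can. A call with a gripper value outside its range is refused whole. The fingers move at their own pace and stop on an object; FORCE is the grip in N (left out, the last holds). Time passes only in rows, so rows that repeat a pose let the fingers close. It gives the time, the measured TCP pose, the force, the opening and the grip force at its end, in the units of the state.
- arm.read_state(): the state, without advancing time (a new reading comes with each control period).
- arm.capture(name): name is "scene" or "top" or "wrist"; returns a dict with "frame" (480x640x3 uint8, blue, green, red), "depth" (480x640 float32, m along the optical axis (not along the pixel's ray), 0 where there is no reading), "K" (3x3 intrinsics, pixels), "pose" (4x4, takes a point from camera to world coordinates). Camera axes: x right, y up, looking along -z (the intrinsics and any distortion apply to the point x, -y, -z); pixel columns grow to the right and rows downward; lengths in m; the calibration is good to about 2 mm. A picture is of the moment at which its call begins.
- arm.finish_job(): hands the job in; it is judged then, once.
Trained networks look in a picture, given as the dict that the camera call returned (one of the last four; its "shot" number tells which), for a name from the list of things; names that differ only in an ending like _2 or _b are one class to them, and where a whole thing is asked for, a point or a joint stands for the part that bears it (a point fixed in the world has none). Each returns a list of dicts, best first, with "score" (0 to 1); they miss things now and then, are a little off and sometimes report something else, mostly with a low value. They report only what shows in the picture. A call takes as long as a camera call. They do not tell look-alikes from the thing itself.
- arm.search_frame(picture, target): "xy" ([column, row] as shares, 0 to 1, of the picture: columns of its width, rows of its height, amid what is visible of it).
The state is a dict: "clock": time; "joint_positions": joint angles; "qd": joint speeds; "tau": joint torques, N m; "eef_pos": TCP position; "eef_rot": TCP orientation; "contact_force": force on the tool from outside, world axes, zero at the start; "torque": the same for the moment, N m; "finger_gap": finger opening in m; "gripper_force": force on a finger pad.
Only numpy, scipy, OpenCV 4.12 (cv2) and the standard library are available. Lean on these libraries where they do the work, as an engineer would, in place of code of your own. Each camera call takes 0.05 s, during which the arm holds its last target. There are 200 camera calls.

## Working session

There is one attempt and no reset: what is moved stays moved. The work goes in short steps, Python scripts to look and compute and a shell command to move; the robot and the scene stay as the last step left them, time stands still between calls to the robot, and variables do not carry over. Pictures are saved under pics/ and viewed, at most 10 in all, crops included, and the job is handed in when it is done.

```bash
mkdir -p pics; cat > h.py <<'E'
import numpy as np, cv2
from cell import arm
def pts(p):
    d=p["depth"];K=p["K"];v,u=np.mgrid[0:480,0:640]
    x=(u-K[0,2])/K[0,0]*d;y=(v-K[1,2])/K[1,1]*d
    P=np.stack([x,-y,-d,np.ones_like(d)],-1)@p["pose"].T
    return P[...,:3]
E
python3 - <<'E'
from h import *
for n in ["top","scene"]:
    p=arm.capture(n);cv2.imwrite(f"pics/{n}0.png",p["frame"])
    W=pts(p);np.savez(f"{n}0.npz",W=W,f=p["frame"],K=p["K"],pose=p["pose"],d=p["depth"])
    for t in ["driver","stand","cup_floor","link_a","can"]:
        r=arm.search_frame(p,t)
        print(n,t,[(round(q["score"],2),int(q["xy"][0]*640),int(q["xy"][1]*480),W[int(q["xy"][1]*480),int(q["xy"][0]*640)].round(3).tolist()) for q in r[:4]])
print(arm.read_state())
E
```

```text
top driver [(0.94, 488, 166, [0.673, -0.563, 0.027]), (0.92, 400, 166, [0.681, -0.304, 0.021]), (0.65, 386, 306, [0.27, -0.248, 0.023]), (0.58, 374, 226, [0.503, -0.221, 0.024])]
top stand [(0.76, 239, 215, [0.53, 0.158, 0.122])]
top cup_floor [(0.64, 243, 216, [0.526, 0.146, 0.13])]
top link_a [(0.8, 167, 260, [0.418, 0.386, 0.018]), (0.66, 302, 165, [0.691, -0.014, 0.022])]
top can [(0.83, 177, 198, [0.583, 0.331, 0.117])]
scene driver [(0.97, 194, 272, [0.686, -0.299, 0.028]), (0.96, 471, 289, [0.259, 0.203, 0.032]), (0.87, 274, 255, [0.506, -0.211, 0.023]), (0.71, 332, 204, [0.269, -0.241, 0.031])]
scene stand [(0.75, 382, 351, [0.571, 0.196, 0.084])]
scene cup_floor [(0.73, 377, 318, [0.542, 0.154, 0.126]), (0.49, 495, 382, [0.43, 0.382, 0.025])]
scene link_a [(0.94, 268, 343, [0.691, -0.021, 0.016]), (0.56, 493, 384, [0.44, 0.382, 0.029])]
scene can []
{'clock': 0.6, 'joint_positions': array([-6.71509008e+01,  1.83105119e+01,  8.96405533e+01, -6.19416655e-04,
        7.20417020e+01, -1.14650538e+00]), 'qd': array([ 0.08379748,  0.00155415,  0.03424636, -0.00392781,  0.12409687,
        0.09740607]), 'tau': array([-7.81194412e-04, -4.12122381e+01, -2.32134497e+01,  7.25480122e-02,
        3.77670641e-02, -2.66504378e-05]), 'eef_pos': array([ 0.23383118, -0.52532377,  0.21397931]), 'eef_rot': array([1.79992780e+02, 7.33865691e-04, 2.39957955e+01]), 'contact_force': array([ 0.35353952, -0.3429131 ,  0.62244716]), 'torque': array([ 0.01740687,  0.04413908, -0.01955275]), 'gripper_force': 0.0, 'finger_gap': 0.09111992151147834}
```

View pics/top0.png

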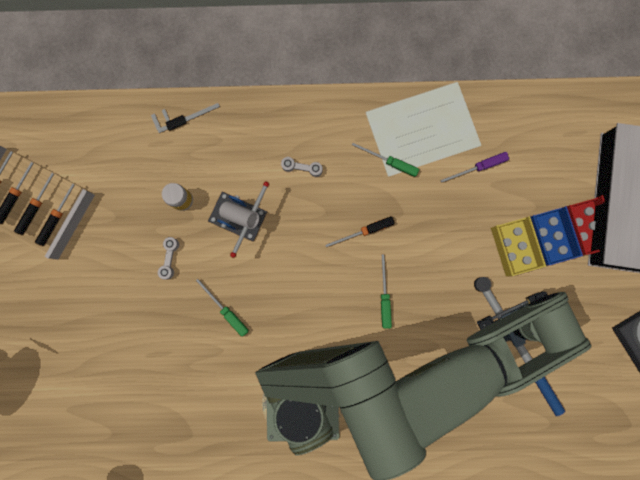

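View pics/scene0.png

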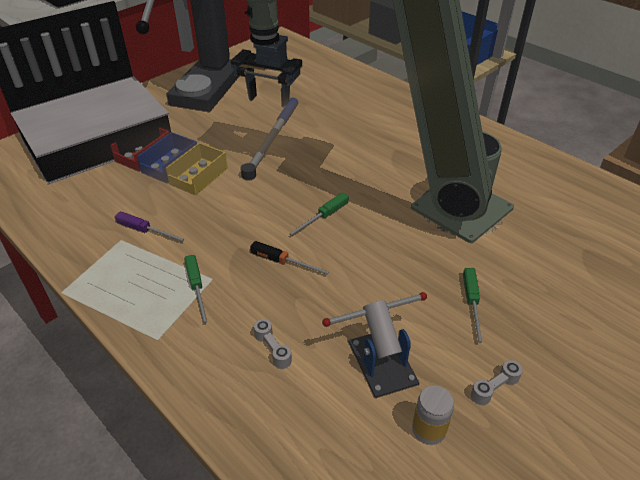

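Top view: the black/orange driver's handle is at about (378,226) and its tip at (328,246). The cup's mouth faces right, with its red balls at (266,184) and (233,254). The links are at (302,165) and (168,259), the can at (175,196). Next I measure them accurately.

```bash
python3 - <<'E'
from h import *
for n,tip,hd,balls in [("top",(328,246),(378,226),[(266,184),(233,254)]),("scene",(327,274),(268,254),[(326,322),(423,296)])]:
    z=np.load(n+"0.npz");W=z["W"];f=z["f"].astype(int);v,u=np.mgrid[0:480,0:640]
    # driver: handle blob within box, raised
    dist=np.hypot(W[...,0]-.495,W[...,1]+.19)
    m=(dist<.15)&(W[...,2]>.009)&(W[...,2]<.05)
    k,l,st,c=cv2.connectedComponentsWithStats(m.astype(np.uint8))
    lab=l[hd[1]-2:hd[1]+3,hd[0]-2:hd[0]+3];lab=np.bincount(lab[lab>0]).argmax()
    P=W[l==lab];top=P[P[:,2]>.018]
    P2=P[:,:2];c=P2.mean(0);d=np.linalg.svd(P2-c)[2][0];d*=np.sign(d[1]); s=(P2-c)@d;o=(P2-c)@[-d[1],d[0]]
    st_=(top[:,:2]-c)@d
    w=s<s.min()+.09
    print(n,"driver",len(P),"d",d,np.degrees(np.arctan2(d[1],d[0])),"tip",c+d*s.max(),"butt",c+d*s.min(),"len",np.ptp(s),"handle z",top[:,2].max(),"handle s",np.ptp(st_))
    hc=P2[w];print("  handle mean lat",o[w].mean(),"blade lat",o[~w].mean(),"o range handle",np.percentile(o[w],[2,98]))
    # red balls
    B=[]
    for b in balls:
        r=(f[...,2]>100)&(f[...,1]<70)&(f[...,0]<70)&(np.hypot(u-b[0],v-b[1])<14)
        uv=np.array([u[r].mean(),v[r].mean()]); 
        q=W[r];cam=z["pose"][:3,3];dd=np.median(z["d"][r])
        pc=np.array([(uv[0]-z["K"][0,2])/z["K"][0,0],-(uv[1]-z["K"][1,2])/z["K"][1,1],-1.,0]);ray=(z["pose"]@pc)[:3]
        ray2=ray/np.linalg.norm(ray); cb=cam+ray*dd+ray2*.006; B.append(cb);
        t=(.108-cam[2])/ray[2]; print("  ball",uv,r.sum(),cb.round(4),"on plane z=.108",(cam+ray*t).round(4))
    B=np.array(B);print("  mid",B.mean(0),"len",np.linalg.norm(B[1]-B[0]),"y-axis deg",np.degrees(np.arctan2(*(B[1]-B[0])[1::-1])))
E
```

```text
top driver 430 d [-0.33318697  0.94286077] 109.46232644115237 tip [ 0.44848768 -0.07812245] butt [ 0.51949118 -0.27904991] len 0.21310406511579416 handle z 0.037749892540714924 handle s 0.21111126893684787
  handle mean lat 5.016030641867376e-05 blade lat -0.0001108018708929028 o range handle [-0.01414704  0.01303608]
  ball [266.15789474 183.84210526] 19 [0.6179 0.0835 0.1125] on plane z=.108 [0.6188 0.084  0.108 ]
  ball [232.95454545 254.5       ] 22 [0.4222 0.1769 0.1142] on plane z=.108 [0.4227 0.178  0.108 ]
  mid [0.52003902 0.13022271 0.11334213] len 0.21687818713317455 y-axis deg 154.47823725580378
scene driver 598 d [-0.36516704  0.93094202] 111.41786271094689 tip [ 0.44928536 -0.07716763] butt [ 0.52816268 -0.27825428] len 0.2160034102545511 handle z 0.03264878413886452 handle s 0.20848463565212216
  handle mean lat -0.0001488338119225657 blade lat 0.0002896027374852343 o range handle [-0.01098385  0.01670039]
  ball [326.63333333 320.83333333] 30 [0.6148 0.0825 0.1173] on plane z=.108 [0.6095 0.0773 0.108 ]
  ball [423.53571429 294.78571429] 28 [0.4187 0.1763 0.1166] on plane z=.108 [0.412  0.1723 0.108 ]
  mid [0.51678812 0.1293983  0.1169429 ] len 0.21739417694397845 y-axis deg 154.44257871012434
```

```bash
python3 -m creep '[365,-157,0,0,0,-85.5,1,365,-157,0,0,0,-85.5,1,365,-157,0,0,0,-85.5,1,365,-157,0,0,0,-85.5,1,365,-157,50,0,0,-85.5,1,365,-157,90,0,0,-85.5,1,365,-157,90,0,0,-85.5,1,365,-157,90,0,0,-85.5,1,365,-157,90,0,0,-85.5,1,365,-157,90,0,0,-85.5,1]' 40
python3 -m creep '[0,0,0,0,0,0,1,0,0,0,0,0,0,1,0,0,0,0,0,0,1]'
python3 - <<'E'
from h import *
p=arm.capture("wrist");cv2.imwrite("pics/w0.png",p["frame"]);W=pts(p)
s=arm.read_state();print(s["eef_pos"],s["eef_rot"])
m=(np.hypot(W[...,0]-.48,W[...,1]+.19)<.17)&(W[...,2]>.008)&(W[...,2]<.045)&(p["depth"]>0)
k,l,st,c=cv2.connectedComponentsWithStats(m.astype(np.uint8))
for i in range(1,k):
    if st[i,4]<400: continue
    P=W[l==i];P2=P[:,:2];c=P2.mean(0);d=np.linalg.svd(P2-c,full_matrices=False)[2][0];d*=np.sign(d[1]);t=(P2-c)@d
    print(st[i],np.degrees(np.arctan2(d[1],d[0])),"ends",c+d*t.min(),c+d*t.max(),np.percentile(P[:,2],[5,50,95]))
E
```

```text
clock: 1.6
eef_pos: [0.5042, -0.2309, 0.1221]
eef_rot: [-179.9, -0.2, 110.0]
contact_force: [-0.2, -0.3, 0.1]
finger_gap: 0.0914
gripper_force: 0.0
clock: 1.9
eef_pos: [0.5034, -0.234, 0.1244]
eef_rot: [180.0, 0.0, 109.3]
contact_force: [0.2, -0.9, -0.1]
finger_gap: 0.0915
gripper_force: 0.0
[ 0.50333545 -0.23397742  0.12438747] [1.79966703e+02 3.66118214e-02 1.09351409e+02]
[ 300    0   38  301 6700] 109.65089589662873 ends [ 0.52174946 -0.27730524] [ 0.45203382 -0.08206996] [0.01536687 0.02578237 0.02803631]
[  68  167  142   53 1531] 1.1337952124330835 ends [ 0.3183665  -0.24451617] [ 0.42164873 -0.2424721 ] [0.01375033 0.01636759 0.01790649]
```

View pics/w0.png

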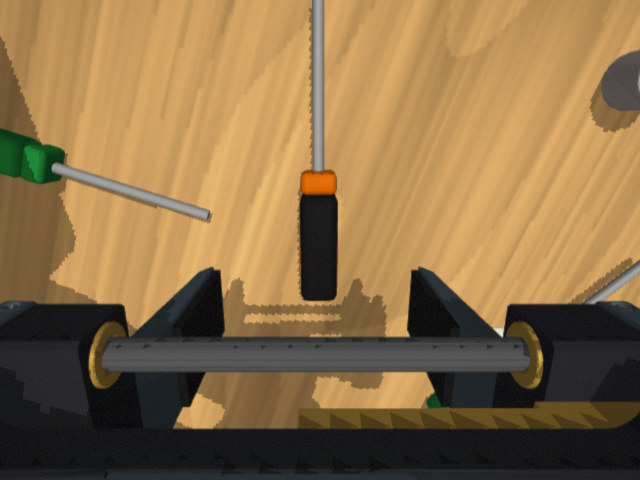

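The wrist view shows the driver's handle at (319,245), centred between the fingers and aligned with them. I descend and grip.

```bash
python3 -m creep '[3,2,40,0,0,0.3,1,3,2,75,0,0,0.3,1,3,2,100,0,0,0.3,1,3,2,112,0,0,0.3,1,3,2,118,0,0,0.3,1,3,2,118,0,0,0.3,0.2,3,2,118,0,0,0.3,0,3,2,118,0,0,0.3,0,3,2,118,0,0,0.3,0,3,2,118,0,0,0.3,0]' 40
python3 -m creep '[0,0,0,0,0,0,0,0,0,0,0,0,0,0,0,0,0,0,0,0,0]'
```

```text
clock: 2.95
eef_pos: [0.5047, -0.2301, 0.0066]
eef_rot: [180.0, 0.1, 109.2]
contact_force: [0.1, -0.7, 0.4]
finger_gap: 0.0539
gripper_force: 0.0
clock: 3.25
eef_pos: [0.5044, -0.23, 0.006]
eef_rot: [-180.0, 0.0, 109.2]
contact_force: [0.1, -0.4, 0.1]
finger_gap: 0.0297
gripper_force: 0.0
```

```bash
python3 -m creep '[0,0,0,0,0,0,0,0,0,0,0,0,0,0,0,0,0,0,0,0,0,0,0,0,0,0,0,0,0,0,-20,0,0,0,0,0,0,-60,0,0,0,0,0,0,-110,0,0,0,0,0,0,-160,0,0,0,0,0,0,-200,0,0,0,0,0,0,-200,0,0,0,0]' 40
python3 - <<'E'
from h import *
s=arm.read_state();print(s["eef_pos"],s["eef_rot"],s["gripper_force"],s["finger_gap"])
# target poses: tip at distance t from floor along cup axis
from scipy.spatial.transform import Rotation as Ro
mid=np.array([.519,.130,.108]);h=np.radians(64.46);H=np.array([np.cos(h),np.sin(h),0]);Z=np.array([0,0,1.])
a=np.radians(25);ins=np.cos(a)*H-np.sin(a)*Z
floor=mid+ins*93
floor=mid+ins*.093
x=ins;z=-np.cos(a)*Z-np.sin(a)*H;y=np.cross(z,x);R=np.stack([x,y,z],1)
T0=Ro.from_euler("xyz",s["eef_rot"],degrees=True).as_matrix()
for t in [.150,.110,.08,.01]:
    org=floor-ins*(t+.165)      # driver origin
    tcp=org+z*.008
    print(t,"world",tcp.round(4),"tool shift mm",(T0.T@(tcp-s["eef_pos"])*1000).round(1),"rot",np.degrees(Ro.from_matrix(T0.T@R).as_rotvec()).round(2))
E
```

```text
clock: 4.25
eef_pos: [0.5074, -0.2314, 0.2122]
eef_rot: [179.5, 0.5, 109.2]
contact_force: [0.8, -0.1, -1.3]
finger_gap: 0.0278
gripper_force: 40.0
[ 0.50739506 -0.23144317  0.21218788] [179.47938563   0.52734737 109.19179605] 39.97366547584534 0.027783156105234193
0.15 world [ 0.4308 -0.0546  0.1946] tool shift mm [192.4 -14.3  15.7] rot [ 10.44 -23.41  43.85]
0.11 world [ 0.4464 -0.0219  0.1777] tool shift mm [218.3  11.   32.6] rot [ 10.44 -23.41  43.85]
0.08 world [0.4581 0.0027 0.165 ] tool shift mm [237.7  30.   45.3] rot [ 10.44 -23.41  43.85]
0.01 world [0.4855 0.0599 0.1354] tool shift mm [283.   74.4  74.9] rot [ 10.44 -23.41  43.85]
```

```bash
python3 -m creep '[80,-10,0,5,-12,22,0,120,-14,0,10.4,-23.4,43.8,0,150,-14,0,10.4,-23.4,43.8,0,170,-14,0,10.4,-23.4,43.8,0,185,-14,10,10.4,-23.4,43.8,0,192,-14,16,10.4,-23.4,43.8,0,192,-14,16,10.4,-23.4,43.8,0,192,-14,16,10.4,-23.4,43.8,0,192,-14,16,10.4,-23.4,43.8,0,192,-14,16,10.4,-23.4,43.8,0]'
cat > look.py <<'E'
from h import *
import sys
from scipy.spatial.transform import Rotation as Ro
n=sys.argv[1]
s=arm.read_state();print(s["eef_pos"],s["eef_rot"],s["gripper_force"],s["finger_gap"])
ims=[]
for c,(x0,y0,w,h) in {"scene":(240,180,260,200),"top":(180,130,260,200)}.items():
    p=arm.capture(c);ims.append(cv2.resize(p["frame"][y0:y0+h,x0:x0+w],None,fx=1.5,fy=2.25*2/3,interpolation=2))
    np.savez(f"{c}1.npz",W=pts(p),f=p["frame"],K=p["K"],pose=p["pose"],d=p["depth"])
p=arm.capture("wrist");ims2=cv2.resize(p["frame"],(390,292))
cv2.imwrite(f"pics/{n}.png",np.vstack([np.hstack(ims),np.hstack([ims2,np.zeros_like(ims2)])]))
E
python3 look.py l1
```

```text
clock: 5.25
eef_pos: [0.4275, -0.0538, 0.1898]
eef_rot: [-179.1, 24.9, 64.9]
contact_force: [1.1, 0.7, -1.3]
finger_gap: 0.0281
gripper_force: 40.0
[ 0.42753482 -0.0537807   0.18979017] [-179.14788319   24.92647981   64.91591028] 39.973581433296204 0.02814716363529452
```

View pics/l1.png

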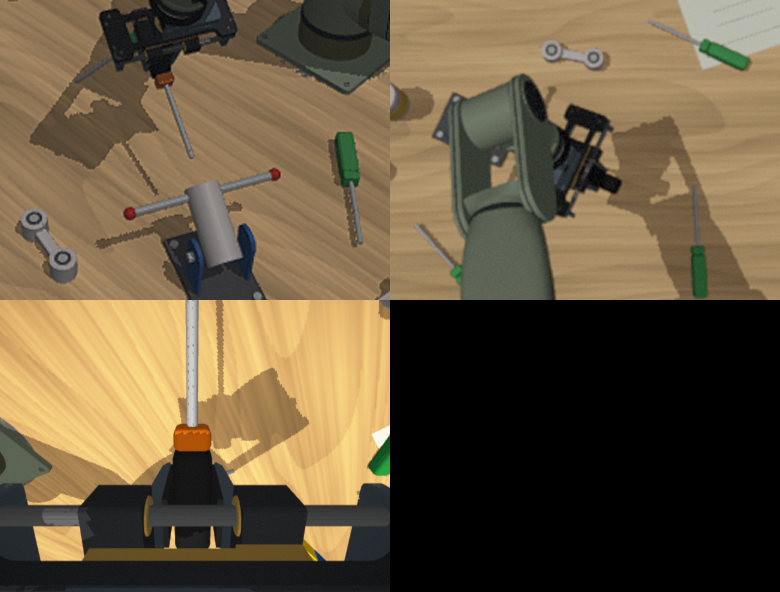

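The scene view shows the driver lined up, with its tip about (368,285) full-frame, just short of the mouth. I check the blade's line against the cup axis in the same camera.

```bash
python3 - <<'E'
from h import *
z=np.load("scene1.npz");W=z["W"];f=z["f"].astype(int);v,u=np.mgrid[0:480,0:640]
h=np.radians(64.46);H=np.array([np.cos(h),np.sin(h),0]);Z=np.array([0,0,1.]);Y=np.cross(Z,H);a=np.radians(25)
ins=np.cos(a)*H-np.sin(a)*Z;N=np.cos(a)*Z+np.sin(a)*H
B=[]
for b in [(326,322),(423,296)]:
    r=(f[...,2]>100)&(f[...,1]<70)&(f[...,0]<70)&(np.hypot(u-b[0],v-b[1])<14)
    g=np.median(W[r],0);cam=z["pose"][:3,3];B.append(g+.0075*(g-cam)/np.linalg.norm(g-cam))
B=np.array(B);mid=B.mean(0);print("mid",mid,"bar y axis",(B[1]-B[0])@np.c_[Y,ins,N])
a0,b0=np.array([350,237.]),np.array([368,285.]);t=((u-a0[0])*(b0-a0)[0]+(v-a0[1])*(b0-a0)[1])/((b0-a0)@(b0-a0))
dd=abs((u-a0[0])*(b0-a0)[1]-(v-a0[1])*(b0-a0)[0])/np.linalg.norm(b0-a0)
m=(dd<5)&(t>.1)&(t<1.1)&(W[...,2]>.10)
P=W[m];P=P+.0035*(P-z["pose"][:3,3])/np.linalg.norm(P-z["pose"][:3,3],axis=1)[:,None]
q=(P-mid)@np.c_[ins,Y,N];md=np.median(q,0);k=(abs(q[:,1]-md[1])<.02)&(abs(q[:,2]-md[2])<.02);q=q[k]
print(len(q),"along",q[:,0].min(),q[:,0].max())
for j,n in [(1,"lat"),(2,"norm")]:
    c=np.polyfit(q[:,0],q[:,j],1);print(n,"slope deg",np.degrees(np.arctan(c[0])),"at tip",np.polyval(c,q[:,0].max()),"at 0",np.polyval(c,0),"res",np.std(q[:,j]-np.polyval(c,q[:,0])))
# cup cylinder outer top: points of aluminium
Q=(W-mid)@np.c_[ins,Y,N]
m=(Q[...,0]>.0)&(Q[...,0]<.07)&(abs(Q[...,1])<.04)&(Q[...,2]>.0)&(Q[...,2]<.06)
C=Q[m];from scipy.optimize import least_squares
s=least_squares(lambda p:np.hypot(C[:,1]-p[0]-p[2]*C[:,0],C[:,2]-p[1]-p[3]*C[:,0])-.025,[0,0,0,0],loss="soft_l1",f_scale=.002);print("cup axis lat,norm,slopes",s.x,len(C))
E
```

```text
mid [0.51631193 0.12912153 0.11622405] bar y axis [0.21638069 0.00056855 0.00115462]<stdin>:13: RuntimeWarning: invalid value encountered in divide
Traceback (most recent call last):
ValueError: zero-size array to reduction operation minimum which has no identity
```

```bash
python3 - <<'E'
from h import *
from scipy.optimize import least_squares
z=np.load("scene1.npz");W=z["W"];f=z["f"].astype(int);v,u=np.mgrid[0:480,0:640]
h=np.radians(64.46);H=np.array([np.cos(h),np.sin(h),0]);Z=np.array([0,0,1.]);Y=np.cross(Z,H);a=np.radians(25)
ins=np.cos(a)*H-np.sin(a)*Z;N=np.cos(a)*Z+np.sin(a)*H
mid=np.array([.5163,.1291,.1162]);A=np.c_[ins,Y,N];Q=(W-mid)@A
m=(Q[...,0]>-.16)&(Q[...,0]<-.02)&(abs(Q[...,1])<.04)&(abs(Q[...,2])<.04)&(z["d"]>0)
q=Q[m];print(m.sum(),"zero depth near blade",(z["d"][235:290,345:372]==0).sum())
vd=A.T@((mid-z["pose"][:3,3])/np.linalg.norm(mid-z["pose"][:3,3]))
q=q+.0035*vd
print("along",q[:,0].min(),q[:,0].max())
for j,n in [(1,"lat"),(2,"norm")]:
    c=np.polyfit(q[:,0],q[:,j],1);print(n,"slope deg",np.degrees(np.arctan(c[0])),"at 0",np.polyval(c,0),"res",np.std(q[:,j]-np.polyval(c,q[:,0])))
m=(Q[...,0]>.0)&(Q[...,0]<.07)&(abs(Q[...,1])<.04)&(Q[...,2]>.0)&(Q[...,2]<.06)
C=Q[m]
s=least_squares(lambda p:np.hypot(C[:,1]-p[0]-p[2]*C[:,0],C[:,2]-p[1]-p[3]*C[:,0])-.025,[0,0,0,0],loss="soft_l1",f_scale=.002);print("cup axis lat,norm,slopes",s.x,len(C))
E
```

```text
177 zero depth near blade 6
along -0.15970467422289789 -0.05409183598911523
lat slope deg 0.4993597052183199 at 0 0.003177585569251025 res 0.0023593000860430945
norm slope deg 0.3048187913483807 at 0 -0.011525234539247056 res 0.002314045452112738
cup axis lat,norm,slopes [-0.00247831 -0.00099149  0.00565165 -0.09217422] 871
```

```bash
cat > tgt.py <<'E'
from h import *
from scipy.spatial.transform import Rotation as Ro
s=arm.read_state();print(s["clock"],s["eef_pos"],s["eef_rot"],s["contact_force"])
mid=np.array([.5178,.1292,.1145]);h=np.radians(64.46);H=np.array([np.cos(h),np.sin(h),0]);Z=np.array([0,0,1.])
a=np.radians(29.5);ins=np.cos(a)*H-np.sin(a)*Z
floor=mid+ins*.093
x=ins;z=-np.cos(a)*Z-np.sin(a)*H;y=np.cross(z,x);R=np.stack([x,y,z],1)
T0=Ro.from_euler("xyz",s["eef_rot"],degrees=True).as_matrix()
for t in [.140,.110,.08,.05,.01]:
    tcp=floor-ins*(t+.165)+z*.008
    print(t,"world",tcp.round(4),"shift",(T0.T@(tcp-s["eef_pos"])*1000).round(1),"rot",np.degrees(Ro.from_matrix(T0.T@R).as_rotvec()).round(2))
E
python3 tgt.py
```

```text
5.4 [ 0.42767385 -0.05391113  0.19022472] [-179.227641     24.91967688   64.80259804] [ 0.58031078 -0.21138333 -2.00882504]
0.14 world [ 0.4365 -0.0408  0.2119] shift [  5.    2.1 -26.3] rot [-0.62 -4.58  0.34]
0.11 world [ 0.4478 -0.0173  0.1972] shift [ 34.9   2.3 -23.9] rot [-0.62 -4.58  0.34]
0.08 world [0.4591 0.0063 0.1824] shift [ 64.8   2.5 -21.5] rot [-0.62 -4.58  0.34]
0.05 world [0.4703 0.0298 0.1676] shift [ 94.7   2.7 -19.1] rot [-0.62 -4.58  0.34]
0.01 world [0.4853 0.0613 0.1479] shift [134.6   2.9 -15.9] rot [-0.62 -4.58  0.34]
```

```bash
python3 -m creep '[5,2,-13,-0.6,-2.3,0.3,0,5,2,-26,-0.6,-4.6,0.3,0,5,2,-26,-0.6,-4.6,0.3,0,5,2,-26,-0.6,-4.6,0.3,0,5,2,-26,-0.6,-4.6,0.3,0]'; python3 tgt.py
python3 - <<'E'
from h import *
from scipy.optimize import least_squares
p=arm.capture("scene");W=pts(p)
h=np.radians(64.46);H=np.array([np.cos(h),np.sin(h),0]);Z=np.array([0,0,1.]);Y=np.cross(Z,H);a=np.radians(29.5)
ins=np.cos(a)*H-np.sin(a)*Z;N=np.cos(a)*Z+np.sin(a)*H
mid=np.array([.5178,.1292,.1145]);A=np.c_[ins,Y,N];Q=(W-mid)@A
m=(Q[...,0]>-.14)&(Q[...,0]<-.015)&(abs(Q[...,1])<.02)&(abs(Q[...,2])<.02)&(p["depth"]>0)
q=Q[m]+.0035*(A.T@((mid-p["pose"][:3,3])/np.linalg.norm(mid-p["pose"][:3,3])))
print(len(q),"along",q[:,0].min(),q[:,0].max())
for j,n in [(1,"lat"),(2,"norm")]:
    c=np.polyfit(q[:,0],q[:,j],1);print(n,"slope deg",np.degrees(np.arctan(c[0])),"at 0",np.polyval(c,0))
m=(Q[...,0]>.005)&(Q[...,0]<.055)&(abs(Q[...,1])<.022)&(Q[...,2]>.005)&(Q[...,2]<.04)
C=Q[m]
s=least_squares(lambda p:np.hypot(C[:,1]-p[0]-p[2]*C[:,0],C[:,2]-p[1]-p[3]*C[:,0])-.025,[0,0,0,0],loss="soft_l1",f_scale=.002);print("cup axis lat,norm,slopes",s.x,len(C))
cv2.imwrite("pics/s2.png",cv2.resize(p["frame"][200:400,280:480],(600,600),interpolation=2))
E
```

```text
clock: 5.9
eef_pos: [0.4361, -0.0408, 0.2111]
eef_rot: [-179.9, 29.6, 64.5]
contact_force: [0.8, -0.0, -1.8]
finger_gap: 0.0283
gripper_force: 40.0
5.9 [ 0.43608873 -0.04075429  0.21112756] [-179.9090213    29.55573356   64.53312416] [ 0.84348666 -0.0096031  -1.81292295]
0.14 world [ 0.4365 -0.0408  0.2119] shift [-0.3  0.5 -0.8] rot [-0.05  0.06  0.06]
0.11 world [ 0.4478 -0.0173  0.1972] shift [29.7  0.5 -0.8] rot [-0.05  0.06  0.06]
0.08 world [0.4591 0.0063 0.1824] shift [59.7  0.5 -0.8] rot [-0.05  0.06  0.06]
0.05 world [0.4703 0.0298 0.1676] shift [89.7  0.6 -0.8] rot [-0.05  0.06  0.06]
0.01 world [0.4853 0.0613 0.1479] shift [129.7   0.6  -0.9] rot [-0.05  0.06  0.06]
155 along -0.1399196596066498 -0.05064030273127167
lat slope deg 0.24747194193786923 at 0 0.0013122541525712695
norm slope deg -0.5328151113887556 at 0 -0.003093779318099502
cup axis lat,norm,slopes [-7.67979591e-04 -5.51300332e-05 -4.92305678e-03 -1.58473343e-02] 487
```

View pics/s2.png

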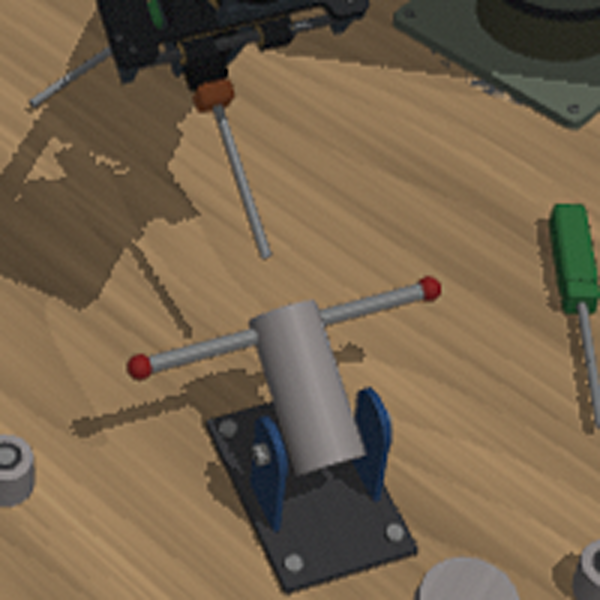

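The picture shows the blade's line heading into the cup's mouth, at about (285,305) in the crop, within 2–3 mm of the axis. I insert it.

```bash
python3 -m creep '[10,2,-2,0,0,0,0,20,2,-2,0,0,0,0,30,2,-2,0,0,0,0,40,2,-2,0,0,0,0,50,2,-2,0,0,0,0,60,2,-2,0,0,0,0,70,2,-2,0,0,0,0,80,2,-2,0,0,0,0,80,2,-2,0,0,0,0]'; python3 tgt.py
```

```text
clock: 6.85
eef_pos: [0.4692, 0.0236, 0.1728]
eef_rot: [-179.9, 29.6, 64.6]
contact_force: [-0.6, -0.6, -1.7]
finger_gap: 0.028
gripper_force: 40.0
6.85 [0.46918443 0.02359657 0.17280175] [-179.89247316   29.58451603   64.63633941] [-0.63358318 -0.56796201 -1.7380747 ]
0.14 world [ 0.4365 -0.0408  0.2119] shift [-82.1  -1.9   1.6] rot [-0.02  0.08  0.15]
0.11 world [ 0.4478 -0.0173  0.1972] shift [-52.1  -1.8   1.6] rot [-0.02  0.08  0.15]
0.08 world [0.4591 0.0063 0.1824] shift [-22.1  -1.7   1.5] rot [-0.02  0.08  0.15]
0.05 world [0.4703 0.0298 0.1676] shift [ 7.9 -1.6  1.5] rot [-0.02  0.08  0.15]
0.01 world [0.4853 0.0613 0.1479] shift [47.9 -1.5  1.4] rot [-0.02  0.08  0.15]
```

No contact. I carry on to about 8 mm from the floor and stop if force rises.

```bash
python3 -m creep '[8,0,0,0,0,0,0,16,0,0,0,0,0,0,24,0,0,0,0,0,0,32,0,0,0,0,0,0,38,0,0,0,0,0,0,42,0,0,0,0,0,0,45,0,0,0,0,0,0,45,0,0,0,0,0,0,45,0,0,0,0,0,0]'; python3 tgt.py
python3 look.py l3
```

```text
clock: 7.75
eef_pos: [0.4856, 0.0579, 0.1515]
eef_rot: [-180.0, 29.6, 64.5]
contact_force: [0.6, 0.1, -1.3]
finger_gap: 0.0279
gripper_force: 40.0
7.75 [0.48560889 0.05787361 0.15151572] [-179.95297138   29.58082605   64.54182016] [ 0.60424714  0.07298703 -1.29218734]
0.14 world [ 0.4365 -0.0408  0.2119] shift [-125.7   -1.9    1.9] rot [-0.01  0.08  0.07]
0.11 world [ 0.4478 -0.0173  0.1972] shift [-95.7  -1.8   1.8] rot [-0.01  0.08  0.07]
0.08 world [0.4591 0.0063 0.1824] shift [-65.7  -1.8   1.8] rot [-0.01  0.08  0.07]
0.05 world [0.4703 0.0298 0.1676] shift [-35.7  -1.8   1.7] rot [-0.01  0.08  0.07]
0.01 world [0.4853 0.0613 0.1479] shift [ 4.3 -1.7  1.7] rot [-0.01  0.08  0.07]
[0.48560889 0.05787361 0.15151572] [-179.95297138   29.58082605   64.54182016] 39.97376561164856 0.027880425041588327
```

View pics/l3.png

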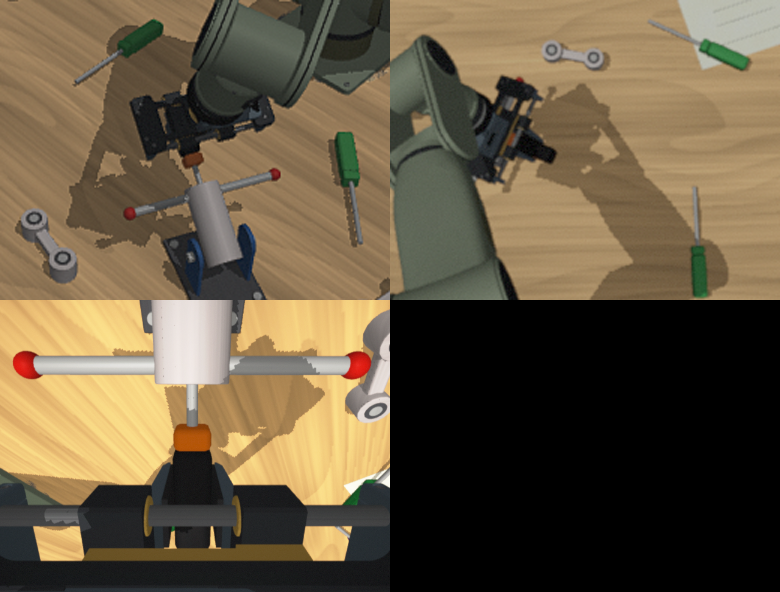

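The wrist view shows the blade in the cup, with only about 25 mm of it out and the orange collar near the mouth. I push in the last bit, lower it towards the lip, release, and back off along the tool axis.

```bash
python3 -m creep '[4,0,0,0,0,0,0,8,0,3,0,0,0,0,10,0,6,0,0,0,0,10,0,9,0,0,0,0,10,0,11,0,0,0,0,10,0,11,0,0,0,0]'
python3 -m creep '[0,0,0,0,0,0,0.4,0,0,0,0,0,0,0.5,0,0,0,0,0,0,0.5,0,0,0,0,0,0,0.5,0,0,0,0,0,0,0.5,0,0,0,0,0,0,0.5]'
```

```text
clock: 8.5
eef_pos: [0.4867, 0.0607, 0.1366]
eef_rot: [-179.9, 29.6, 64.6]
contact_force: [0.5, 0.3, -2.1]
finger_gap: 0.0278
gripper_force: 40.0
clock: 9.1
eef_pos: [0.4871, 0.0609, 0.137]
eef_rot: [-180.0, 29.6, 64.5]
contact_force: [-0.2, 0.6, -0.1]
finger_gap: 0.046
gripper_force: 0.0
```

```bash
python3 -m creep '[0,0,-15,0,0,0,0.5,0,0,-40,0,0,0,0.5,0,0,-80,0,0,0,0.5,0,0,-120,0,0,0,0.5,0,0,-150,0,0,0,0.5,0,0,-160,0,0,0,0.5,0,0,-160,0,0,0,0.5]'
python3 - <<'E'
from h import *
from scipy.spatial.transform import Rotation as Ro
p=arm.capture("scene");cv2.imwrite("pics/s4.png",cv2.resize(p["frame"][200:400,280:480],(600,600),interpolation=2))
s=arm.read_state();print(s["eef_pos"],s["eef_rot"])
T0=Ro.from_euler("xyz",s["eef_rot"],degrees=True).as_matrix()
h=np.radians(64.46);H=np.array([np.cos(h),np.sin(h),0]);Z=np.array([0,0,1.]);Y=np.cross(Z,H);a=np.radians(29.5)
mid=np.array([.5178,.1292,.1145]);hinge=mid+.078*(np.cos(a)*H-np.sin(a)*Z);print("hinge",hinge)
R=np.stack([H,-Y,-Z],1)
for n,t in [("above",mid+.085*Y-.05*H+.15*Z),("behind",mid+.085*Y-.045*H-.015*Z)]:
    print(n,t,"shift",(T0.T@(t-s["eef_pos"])*1000).round(1),"rot",np.degrees(Ro.from_matrix(T0.T@R).as_rotvec()).round(2))
for e in [30,40,50,60,70,80,90]:
    b=hinge+.078*(-np.cos(np.radians(e))*H+np.sin(np.radians(e))*Z)-mid; print(e,"bar rel start: H,Z mm",round(b@H*1000,1),round(b[2]*1000,1))
E
```

```text
clock: 9.8
eef_pos: [0.5215, 0.1326, 0.2764]
eef_rot: [180.0, 29.5, 64.5]
contact_force: [0.4, -0.4, 0.5]
finger_gap: 0.0456
gripper_force: 0.0
[0.52077098 0.13193998 0.27530706] [-179.9032544    29.62118304   64.57933634]
hinge [0.5470692  0.19045406 0.07609096]
above [0.41954876 0.12073277 0.2645    ] shift [-41.2 -86.6  36. ] rot [-0.06 29.62  0.09]
behind [0.42170447 0.12524419 0.0995    ] shift [ 44.7 -86.3 177. ] rot [-0.06 29.62  0.09]
30 bar rel start: H,Z mm 0.3 0.6
40 bar rel start: H,Z mm 8.1 11.7
50 bar rel start: H,Z mm 17.8 21.3
60 bar rel start: H,Z mm 28.9 29.1
70 bar rel start: H,Z mm 41.2 34.9
80 bar rel start: H,Z mm 54.3 38.4
90 bar rel start: H,Z mm 67.9 39.6
```

View pics/s4.png

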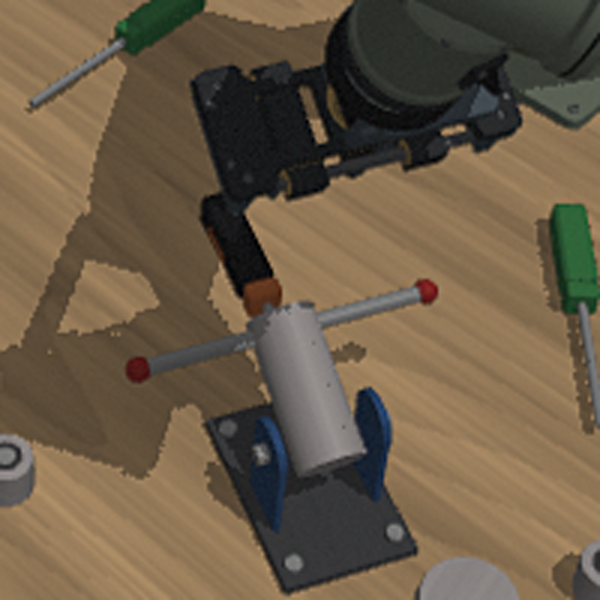

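The driver rests in the cup with its collar at the mouth. I move to above the left bar (ball at (427,290) in the crop) with the tool turned 90°, so the gripper's body stays clear of the handle.

```bash
cat > push.py <<'E'
from h import *
from scipy.spatial.transform import Rotation as Ro
s=arm.read_state();print(s["clock"],s["eef_pos"],s["eef_rot"],s["contact_force"])
T0=Ro.from_euler("xyz",s["eef_rot"],degrees=True).as_matrix()
h=np.radians(64.46);H=np.array([np.cos(h),np.sin(h),0]);Z=np.array([0,0,1.]);Y=np.cross(Z,H)
mid=np.array([.5178,.1292,.1145])
R=np.stack([Y,H,-Z],1)
for n,t in [("above",mid+.085*Y-.05*H+.16*Z),("behind",mid+.085*Y-.045*H-.015*Z)]:
    print(n,t,"shift",(T0.T@(t-s["eef_pos"])*1000).round(1),"rot",np.degrees(Ro.from_matrix(T0.T@R).as_rotvec()).round(2))
E
python3 push.py
```

```text
9.85 [0.52077098 0.13193998 0.27530706] [-179.9032544    29.62118304   64.57933634] [ 0.00981764 -0.72517898  0.25561213]
above [0.41954876 0.12073277 0.2745    ] shift [-46.2 -86.6  27.3] rot [-23.26  23.16 -87.72]
behind [0.42170447 0.12524419 0.0995    ] shift [ 44.7 -86.3 177. ] rot [-23.26  23.16 -87.72]
```

```bash
python3 -m creep '[-20,-40,0,-23.3,23.2,-87.7,0,-46,-87,10,-23.3,23.2,-87.7,0,-46,-87,27,-23.3,23.2,-87.7,0,-46,-87,27,-23.3,23.2,-87.7,0,-46,-87,27,-23.3,23.2,-87.7,0,-46,-87,27,-23.3,23.2,-87.7,0,-46,-87,27,-23.3,23.2,-87.7,0,-46,-87,27,-23.3,23.2,-87.7,0,-46,-87,27,-23.3,23.2,-87.7,0,-46,-87,27,-23.3,23.2,-87.7,0]'
python3 -m creep '[0,0,0,0,0,0,0,0,0,0,0,0,0,0,0,0,0,0,0,0,0,0,0,0,0,0,0,0,0,0,0,0,0,0,0]'
python3 push.py
```

```text
clock: 10.85
eef_pos: [0.4179, 0.1205, 0.2735]
eef_rot: [-178.2, 1.8, 147.5]
contact_force: [-0.4, 0.2, -0.0]
finger_gap: 0.0002
gripper_force: 0.0
clock: 11.35
eef_pos: [0.4195, 0.1218, 0.2751]
eef_rot: [-178.3, 2.0, 147.2]
contact_force: [0.2, -1.0, 0.0]
finger_gap: 0.0008
gripper_force: 0.0
11.35 [0.41951192 0.12178275 0.27513331] [-178.27883635    2.0481837   147.24436098] [ 0.18597128 -1.01484578  0.03640017]
above [0.41954876 0.12073277 0.2745    ] shift [-0.6 -0.8  0.7] rot [-1.85  1.94 -7.25]
behind [0.42170447 0.12524419 0.0995    ] shift [  6.3   9.4 175.3] rot [-1.85  1.94 -7.25]
```

```bash
python3 -m creep '[0,0,20,-1.9,1.9,-7.2,0,2,3,60,-1.9,1.9,-7.2,0,3,5,100,-1.9,1.9,-7.2,0,5,7,140,-1.9,1.9,-7.2,0,6,8,165,-1.9,1.9,-7.2,0,6,9,175,-1.9,1.9,-7.2,0,6,9,175,-1.9,1.9,-7.2,0,6,9,175,-1.9,1.9,-7.2,0]'
python3 push.py
```

```text
clock: 12.15
eef_pos: [0.423, 0.1249, 0.1011]
eef_rot: [179.8, 0.2, 154.4]
contact_force: [0.3, 1.2, 0.6]
finger_gap: 0.0005
gripper_force: 0.0
12.15 [0.42304837 0.12491725 0.10113133] [1.79840382e+02 1.50773324e-01 1.54422144e+02] [0.25774781 1.15629935 0.5942453 ]
above [0.41954876 0.12073277 0.2745    ] shift [   0.9   -4.8 -173.4] rot [ 0.16  0.15 -0.04]
behind [0.42170447 0.12524419 0.0995    ] shift [ 1.4 -0.3  1.6] rot [ 0.16  0.15 -0.04]
```

```bash
python3 -m creep '[0,12,0,0,0,0,0,0,20,0,0,0,0,0,0,25,-1,0,0,0,0,0,27,-4,0,0,0,0,0,30,-8,0,0,0,0,0,32,-11,0,0,0,0,0,35,-14,0,0,0,0,0,38,-17,0,0,0,0,0,41,-19,0,0,0,0,0,44,-22,0,0,0,0]'
python3 -m creep '[0,3,-2,0,0,0,0,0,7,-5,0,0,0,0,0,10,-7,0,0,0,0,0,14,-9,0,0,0,0,0,18,-11,0,0,0,0]'
```

```text
clock: 13.15
eef_pos: [0.4409, 0.1644, 0.1223]
eef_rot: [179.9, 0.0, 154.4]
contact_force: [0.7, 0.7, -0.4]
finger_gap: 0.0005
gripper_force: 0.0
clock: 13.65
eef_pos: [0.4488, 0.1807, 0.1333]
eef_rot: [179.9, 0.0, 154.4]
contact_force: [0.1, 0.2, -0.4]
finger_gap: 0.0006
gripper_force: 0.0
```

```bash
python3 - <<'E'
from h import *
p=arm.capture("scene");cv2.imwrite("pics/s5.png",cv2.resize(p["frame"][200:400,280:480],(600,600),interpolation=2))
E
```

```text
(no output)
```

View pics/s5.png

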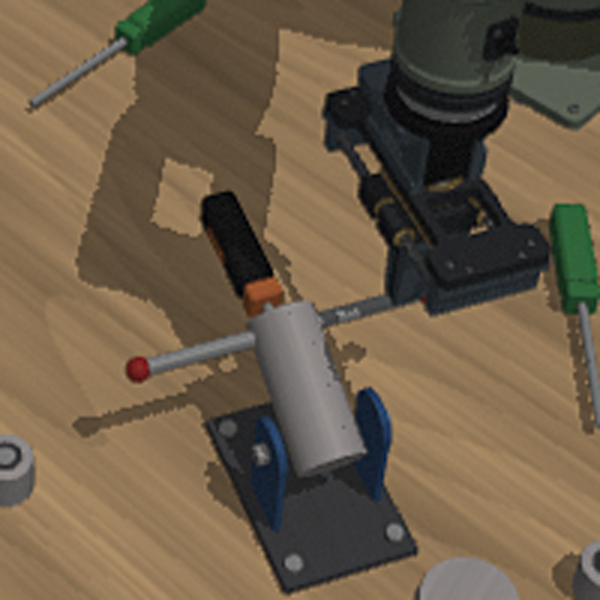

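The picture shows the cup unmoved: the fingertips rose over the bar at about (400,300) before touching it. I go back over it, lower the tool deeper behind the bar, and push again with the lift delayed.

```bash
python3 -m creep '[0,0,-10,0,0,0,0,0,-15,-14,0,0,0,0,0,-40,-14,0,0,0,0,0,-60,-14,0,0,0,0,0,-60,0,0,0,0,0,0,-60,30,0,0,0,0,0,-60,53,0,0,0,0,0,-60,53,0,0,0,0]'
python3 -m creep '[0,10,0,0,0,0,0,0,18,0,0,0,0,0,0,24,0,0,0,0,0,0,28,0,0,0,0,0,0,32,0,0,0,0,0,0,36,0,0,0,0,0,0,40,0,0,0,0,0,0,40,0,0,0,0,0]'
```

```text
clock: 14.5
eef_pos: [0.42, 0.1248, 0.0783]
eef_rot: [-179.8, -0.2, 154.4]
contact_force: [0.0, 0.1, 0.5]
finger_gap: 0.0005
gripper_force: 0.0
clock: 15.3
eef_pos: [0.4344, 0.1496, 0.0814]
eef_rot: [-178.4, 0.1, 155.0]
contact_force: [-9.5, -49.9, 27.9]
finger_gap: 0.0005
gripper_force: 25.6
```

The fingers now bear on the bar but wedge, because friction acts against a purely horizontal push. I relax a little and follow the arc upward.

```bash
python3 -m creep '[0,-7,0,0,0,0,0,0,-6,-3,0,0,0,0,0,-4,-6,0,0,0,0,0,-2,-9,0,0,0,0,0,0,-12,0,0,0,0,0,3,-15,0,0,0,0,0,5,-17,0,0,0,0,0,5,-17,0,0,0,0]'; python3 push.py
```

```text
clock: 16.1
eef_pos: [0.4387, 0.1583, 0.0981]
eef_rot: [-178.9, 0.1, 154.8]
contact_force: [-5.8, -32.6, 18.2]
finger_gap: 0.0003
gripper_force: 16.9
16.1 [0.43871939 0.1582706  0.09809893] [-1.78942099e+02  9.97102607e-02  1.54778063e+02] [ -5.81177054 -32.58240895  18.18767458]
above [0.41954876 0.12073277 0.2745    ] shift [   1.   -45.4 -175.6] rot [-1.06  0.1   0.32]
behind [0.42170447 0.12524419 0.0995    ] shift [  1.3 -37.1  -0.7] rot [-1.06  0.1   0.32]
```

```bash
python3 -m creep '[0,1,-4,0,0,0,0,0,4,-8,0,0,0,0,0,7,-11,0,0,0,0,0,10,-14,0,0,0,0,0,13,-16,0,0,0,0,0,16,-18,0,0,0,0,0,18,-19,0,0,0,0,0,18,-19,0,0,0,0]'; python3 push.py
python3 - <<'E'
from h import *
p=arm.capture("scene");f=p["frame"].astype(int);W=pts(p)
cv2.imwrite("pics/s6.png",cv2.resize(p["frame"][200:400,280:480],(600,600),interpolation=2))
v,u=np.mgrid[0:480,0:640]
r=(f[...,2]>100)&(f[...,1]<70)&(f[...,0]<70)&(W[...,2]>.09)&(W[...,2]<.2)&(abs(W[...,0]-.6)<.06)
print("right ball",np.median(W[r],0),"(start ~ .615 .0825 .117)",r.sum())
E
```

```text
clock: 16.9
eef_pos: [0.4488, 0.1793, 0.1186]
eef_rot: [-179.6, 0.2, 154.6]
contact_force: [-5.1, -16.4, 16.4]
finger_gap: 0.0
gripper_force: 9.3
16.9 [0.44881554 0.1792553  0.11857861] [-1.79615170e+02  1.71402168e-01  1.54578071e+02] [ -5.07979216 -16.39638399  16.4469702 ]
above [0.41954876 0.12073277 0.2745    ] shift [   0.8  -66.5 -155.5] rot [-0.38  0.17  0.12]
behind [0.42170447 0.12524419 0.0995    ] shift [  1.4 -60.3  19.5] rot [-0.38  0.17  0.12]
right ball [0.63029557 0.11184633 0.14997701] (start ~ .615 .0825 .117) 39
```

View pics/s6.png

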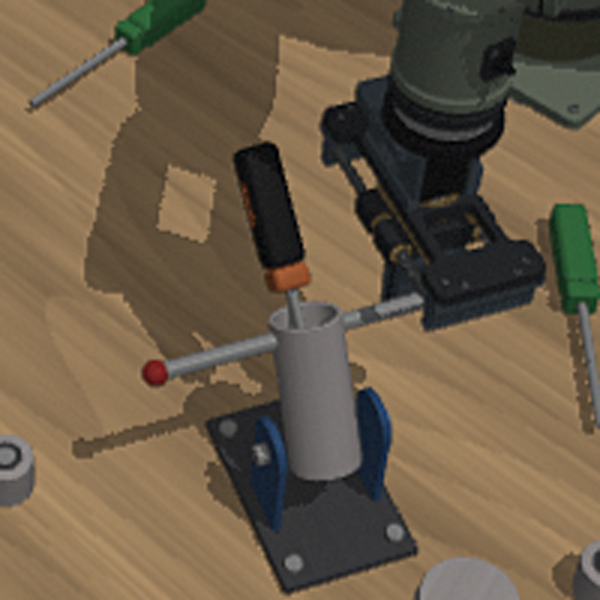

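The cup is up to about 64° with the driver standing in it. I carry on to the stop.

```bash
python3 -m creep '[0,4,-2,0,0,0,0,0,8,-4,0,0,0,0,0,12,-5,0,0,0,0,0,16,-6,0,0,0,0,0,20,-7,0,0,0,0,0,24,-7,0,0,0,0,0,28,-7,0,0,0,0,0,28,-7,0,0,0,0]'
python3 -m creep '[0,3,0,0,0,0,0,0,6,0,0,0,0,0,0,8,0,0,0,0,0,0,10,0,0,0,0,0,0,10,0,0,0,0,0]'; python3 push.py
```

```text
clock: 17.75
eef_pos: [0.4629, 0.2084, 0.1244]
eef_rot: [179.9, 0.2, 154.5]
contact_force: [0.9, -2.5, 3.2]
finger_gap: 0.0006
gripper_force: 1.9
clock: 18.25
eef_pos: [0.4649, 0.2132, 0.124]
eef_rot: [-179.5, 0.1, 154.6]
contact_force: [-2.6, -17.0, 12.6]
finger_gap: 0.0003
gripper_force: 9.4
18.25 [0.46493027 0.21323057 0.12404863] [-1.79537997e+02  1.11711971e-01  1.54554838e+02] [ -2.64679138 -16.96006971  12.5541019 ]
above [0.41954876 0.12073277 0.2745    ] shift [   0.9 -104.2 -149.6] rot [-0.46  0.11  0.09]
behind [0.42170447 0.12524419 0.0995    ] shift [  1.3 -97.8  25.3] rot [-0.46  0.11  0.09]
```

Force is rising against the stop. I back away and check.

```bash
python3 -m creep '[0,-5,0,0,0,0,0,0,-12,0,0,0,0,0,0,-30,0,0,0,0,0,0,-60,0,0,0,0,0,0,-90,0,0,0,0,0,0,-100,0,0,0,0,0,0,-100,0,0,0,0,0,0,-100,0,0,0,0,0]'
python3 - <<'E'
from h import *
p=arm.capture("scene");f=p["frame"].astype(int);W=pts(p)
cv2.imwrite("pics/s7.png",cv2.resize(p["frame"][180:400,270:490],(600,600),interpolation=2))
hinge=np.array([.5471,.1905,.0755]);h=np.radians(64.46);H=np.array([np.cos(h),np.sin(h),0])
for x in [.635,.44]:
    r=(f[...,2]>100)&(f[...,1]<70)&(f[...,0]<70)&(W[...,2]>.1)&(W[...,2]<.2)&(abs(W[...,0]-x)<.05)
    g=np.median(W[r],0);cam=p["pose"][:3,3];g=g+.0075*(g-cam)/np.linalg.norm(g-cam)
    d=g-hinge;print(g,r.sum(),"elev deg",np.degrees(np.arctan2(d[2],-d@H)))
print(arm.read_state()["contact_force"],arm.read_state()["clock"])
E
```

```text
clock: 19.05
eef_pos: [0.4238, 0.1276, 0.1233]
eef_rot: [179.8, 0.1, 154.4]
contact_force: [0.1, -0.3, 0.5]
finger_gap: 0.0008
gripper_force: 0.0
[0.64331599 0.14294236 0.1537184 ] 40 elev deg 88.95419705199456
[0.44836604 0.23698452 0.15420367] 35 elev deg 89.54427961387252
[ 0.23073232  0.12855039 -0.4105566 ] 19.1
```

View pics/s7.png

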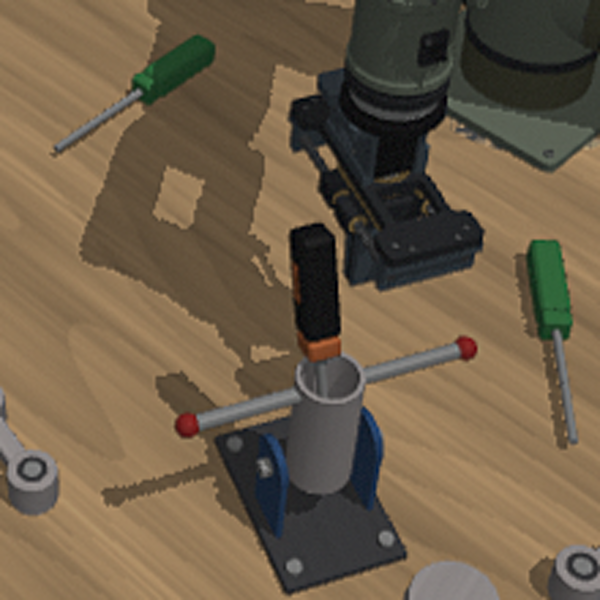

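The cup is upright, both balls reading about 89°, and the driver stands in it handle up against the rear lip. I check its lean and tip position, then hand in.

```bash
python3 -m creep '[0,-20,0,0,0,0,0,0,-20,0,0,0,0,0,0,-20,0,0,0,0,0,0,-20,0,0,0,0,0,0,-20,0,0,0,0,0]'
python3 - <<'E'
from h import *
p=arm.capture("scene");W=pts(p)
c=np.array([.5471,.1905])
m=(p["depth"]>0)&(np.hypot(W[...,0]-c[0],W[...,1]-c[1])<.075)&(W[...,2]>.185)&(W[...,2]<.30)
k,l,st,_=cv2.connectedComponentsWithStats(m.astype(np.uint8));i=st[1:,4].argmax()+1
P=W[l==i];fit=[np.polyfit(P[:,2],P[:,j],1) for j in (0,1)]
print(len(P),"z range",np.percentile(P[:,2],[1,99]),"lean deg",np.degrees(np.arctan(np.hypot(fit[0][0],fit[1][0]))))
print("surface line at z=.06",[np.polyval(q,.06) for q in fit])
E
```

```text
clock: 19.6
eef_pos: [0.4151, 0.1098, 0.1231]
eef_rot: [179.9, 0.1, 154.5]
contact_force: [0.8, 0.4, 0.2]
finger_gap: 0.0004
gripper_force: 0.0
725 z range [0.1858599  0.26905484] lean deg 20.150769393429854
surface line at z=.06 [np.float64(0.5688780521479438), np.float64(0.21961279319411003)]
```

```bash
python3 -c "
from cell import arm
print(arm.finish_job())"
```

```text
the job is handed in; nothing more can be done
None
```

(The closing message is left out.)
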